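# Deburr the turned tube's bore with the swivel blade

### The arm

A 7-joint arm with a two-finger parallel gripper is mounted at the origin on the work surface. World frame = base frame: x ahead of the robot, y to its left, z up, the work surface at z = 0. Lengths are in m, angles in degrees, forces in N, time in s.
With the tool pointing down it reaches from about 0.4 to 0.75 m from the base axis. Payload 19.5 kg.
Tool frame: the origin (TCP) lies at the very end of the fingers, on their centre line; the grasp point (between the pads) lies 19 mm behind it; z points along the fingers, y is the line along which they close (so a half turn about z gives the same grasp; the last joint's range is limited). The gripper opens to 85 mm and grips with 20 to 120 N. Pads are 22 mm wide; open, the fingers measure 114 mm over their backs; the gripper's body (76 mm by 85 mm) begins 54 mm behind the grasp point. The pads swing forward as they close: fully open they stand 13 mm farther back than shut.
Start: joints at [72.611, 40.479, -1.581, 85.061, 1.261, 54.483, -4.326], TCP at [0.149, -0.555, 0.207] pointing down, gripper open.
Joint ranges: [-155.06, 155.06], [-18.47, 123.98], [-90, 86.84], [0, 140.48], [-83.41, 263.41], [0, 116], [-161.91, 161.91]. Speed limits (degrees/s): [108.29, 108.29, 147.25, 147.25, 172.46, 172.46, 172.46].

### API

Orientations are given as [roll, pitch, yaw] about the fixed x, y, z axes, in that order (R = Rz(yaw) Ry(pitch) Rx(roll)).
In Python, from bench import arm gives the robot as it stands. Calls block until the motion is done:
- arm.movep(position, orientation): joint-space move of the TCP to a pose.
- arm.servo_line(position, attitude=None, vel=0.15, stop_force=None): straight line of the TCP; attitude=None keeps the orientation; vel is the mean speed in m/s. With stop_force (N) it stops when the force on the tool has changed by that much, and returns True; else False.
- arm.movej(angles): joint-space move.
- arm.let_go() and arm.gripper_close(f_grip=None): open the fingers fully, or close them until they stop; f_grip is the grip in N (None keeps the last).
- arm.sleep(seconds).
- arm.inverse_kinematics(position, orientation): joint angles nearest the present ones, or None.
- arm.observe(): the state.
- arm.camera(name): name is "scene" or "top" or "wrist"; returns a dict with "image" (420x560x3 uint8, red, green, blue), "fov_y" (degrees; the focal length in pixels is half the picture's height over the tangent of half this angle, whatever the lens; pixels are square), "cx", "cy" (the principal point, pixels), "position" and "orientation" of the camera in the world; the wrist camera has in their place "T_tool_cam" (4x4, takes a point from camera to tool coordinates, whose origin is the TCP and whose axes are the flange's). Camera axes: x right, y down, z forward; pixel columns grow to the right and rows downward; lengths in m; the calibration is good to about 2 mm. A picture is of the moment at which its call begins: read the wrist's pose just before it. There is no depth.
A pose or a line that the arm cannot do raises arm.MotionError and nothing moves.
- arm.sign_off(): hands the job in; it is judged then, once.
The state is a dict: "time": time; "q": joint angles; "joint_velocities": joint speeds; "tau": joint torques, N m; "tcp_pos": TCP position; "tool_rot": TCP orientation; "ft_force": force on the tool from outside, world axes, zero at the start; "wrist_torque": the same for the moment, N m; "finger_gap": finger opening in m; "grasp_force": force on a finger pad.
Only numpy, scipy, OpenCV 4.12 (cv2) and the standard library are available. Lean on these libraries where they do the work, as an engineer would, in place of code of your own. Each camera call takes 0.05 s, during which the arm holds its last target. There are 200 camera calls.

### The job

The tube standing in the chuck is fresh from the lathe and the inner edge of its mouth must be deburred: take the swivel-blade deburring tool (the waisted black handle) from the tool stand, hook its blade in the bore at the side of the oil boss and draw it slowly clockwise, seen from above, once right round the edge and a little past the boss, with light, steady contact all the way (about 3 to 7 N; the thin blade snaps at 20 N). Then stand the tool back upright in the hole it came from, fully seated, and let go, leaving everything else where it is.

Things in the scene. Friction and masses are not known exactly. Their poses are not given: they have to be found in the camera images.
- chuck: four-jaw lathe chuck, 125 mm across, fixed face up on a round base 156 mm across; origin on its axis at bench level, z up. Its jaws (tops at 100 mm) hold the tube, which is rigid and counts as part of this body. The oil boss, a round stub 14 mm across, stands 10 mm out of the tube's outside wall, its centre 14.5 mm below the mouth, and points along the chuck's +x
- mouth (a point): point on the chuck's axis at the height of the tube's mouth, 125 mm above the bench. The dark steel tube stands upright: 58 mm outside, 48 mm bore, 5 mm wall, bright-turned open end, bore free down to the chuck face at 70 mm. It was set by eye: the bore's centre lies 2 to 6 mm off this point, which way is not reported; follow the edge by feel
- stand: hardwood tool block, 66 (x) x 170 (y) x 52 mm tall, fixed; origin at the centre of its underside; three upright through holes of 23 mm diameter at y = -55, 0 and +55 mm, each holding a tool; which hole holds which tool varies
- handle (a point): centre of the deburring tool's round black handle, on its axis, 32 mm above the underside of the shoulder; z up along the handle. The handle ends 72 mm above that underside; straight waist of 20 mm diameter from 10 to 54 mm above it, 25 mm cap on top. In the stand this point is 84 mm above the bench
- deburrer: the whole tool, about 100 g, standing blade down in the stand; origin on its axis at the underside of its 32 mm shoulder, which rests on the block when seated. Below the shoulder: a steel nose, 18 mm diameter for 8 mm, tapering to 12 mm over 4 mm more, then the blade; its lowest point is 38 mm below the shoulder
- blade: steel blade, wire 3.2 mm thick, swivelling freely about the tool's axis; origin on the axis at the nose's end, 44 mm below the handle's centre; x points to the side to which it bends: 5 mm straight down, then to 4 mm off the axis at 10 mm down, then the cutting part, slanting to 7.5 mm off at 24 mm down, with a 3.8 mm ball end
- blade_edge (a point): middle of the cutting part, 5.75 mm off the swivel axis, 61 mm below the handle's centre; keep it within 7 mm of the mouth's height. It cuts like a hook, on the side facing the axis: with the upright handle's axis drawn about 6 mm outward past the edge, over the wall, the blade trails inside and swivels by itself as it is led round. Pushed blade first it can jam
- countersink: neighbour in the stand: hand countersink with a dark mushroom-shaped wooden knob, 62 mm tall above the block; origin under its shoulder
- scriber: neighbour in the stand: slim straight 13 mm metal shaft, 64 mm tall above the block; origin under its collar
- stub: finished piece of the same tube, 58 mm across, 44 mm tall, standing on the bench beside the chuck; origin at the centre of its underside
- chuck_key: T-shaped chuck key lying on the bench in front of the chuck; origin under it
- hex_key: L-shaped dark hexagon key, 100 mm, lying in front of the stand; origin under it
- tin: paint tin, 74 mm across, 91 mm tall, standing beyond; origin at the centre of its underside
- hammer: hammer, 260 mm, lying beyond; origin under it
- vee_block: steel vee block, 70 x 45 x 38 mm, beyond the stand; origin at the centre of its underside
There are look-alikes about, which are no part of the job. Leave any green look-alike of the deburrer alone.

How it is judged:
By the outcome, as a careful person would: the job done as asked, in the order asked, and still so for the second after the job is handed in, with the robot touching nothing.
It also fails if it takes over 72 s, if anything falls off the work surface, if the arm or the gripper's body presses on something with over 40 N, if the wrist force passes 120 N, or if a joint passes its speed limit or range.

## Working session

There is one attempt and no reset: what is moved stays moved. The work goes in short steps, each a Python script; the robot and the scene stay as the last script left them, time stands still between calls to the robot, and variables do not carry over. Pictures are saved under pics/ and viewed, at most 10 in all, crops included, and the job is handed in when it is done.

```bash
ls; mkdir -p pics; python3 - <<'E'
from bench import arm
import cv2,json,numpy as np
for n in("scene","top","wrist"):
    c=arm.camera(n); cv2.imwrite(f"pics/{n}0.png",c["image"][:,:,::-1])
    print(n,{k:(np.round(v,4).tolist() if not isinstance(v,str) else v) for k,v in c.items() if k!="image"})
s=arm.observe();print(s)
E
```

```text
pics
scene {'fov_y': 43.6922, 'cx': 281.0854, 'cy': 206.863, 'position': [1.1931, 0.8108, 1.1841], 'orientation': [-136.5571, -0.8091, 143.25]}
top {'fov_y': 50.7009, 'cx': 280.8274, 'cy': 210.1779, 'position': [0.4537, -0.0204, 1.1677], 'orientation': [-174.3163, 0.3579, -88.6094]}
wrist {'fov_y': 70.9353, 'cx': 280.0815, 'cy': 209.3679, 'T_tool_cam': [[-0.0001, -0.9655, -0.2604, 0.0658], [1.0, 0.0002, -0.001, 0.0001], [0.001, -0.2604, 0.9655, -0.1675], [0.0, 0.0, 0.0, 1.0]]}
{'time': 0.15, 'q': array([72.6108958 , 40.50471232, -1.58417901, 85.0770313 ,  1.25935099,
       54.48267839, -4.32642541]), 'joint_velocities': array([-0.01749068, -0.0527695 , -0.01461791, -0.18061791,  0.06032485,
       -0.02405986, -0.12940407]), 'tau': array([ 1.80226220e-03, -8.83298492e+01,  1.23493139e+00, -2.36189461e+01,
        1.69231935e-02,  5.34414692e-03,  3.84057057e-05]), 'tcp_pos': array([ 0.14878704, -0.5551942 ,  0.20654981]), 'tool_rot': array([-1.79952798e+02, -8.99679528e-04,  1.49998827e+01]), 'ft_force': array([ 0.17203183,  1.19492506, -0.5450594 ]), 'wrist_torque': array([ 0.06377354, -0.05260578, -0.0262211 ]), 'grasp_force': 0.0, 'finger_gap': 0.08530168621424607}
```

View pics/top0.png

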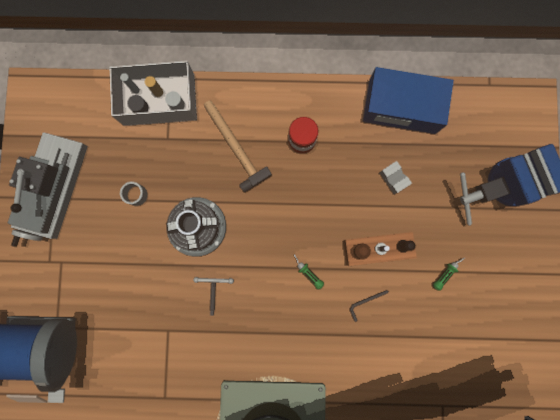

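View pics/scene0.png

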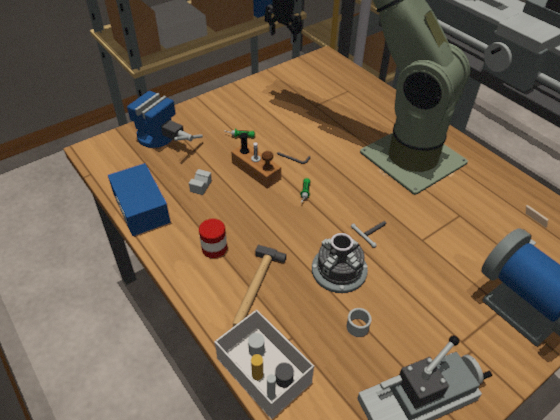

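```bash
cat > h.py <<'E'
import numpy as np, cv2
from scipy.spatial.transform import Rotation as Rn
from bench import arm
def R(o): return Rn.from_euler('xyz',o,degrees=True).as_matrix()
def campose(c,s=None):
    if "position" in c: return R(c["orientation"]),np.array(c["position"])
    T=np.eye(4);T[:3,:3]=R(s["tool_rot"]);T[:3,3]=s["tcp_pos"];T=T@np.array(c["T_tool_cam"]);return T[:3,:3],T[:3,3]
def foc(c): return 210/np.tan(np.radians(c["fov_y"]/2))
def px2w(c,uv,z,s=None):
    Rc,p=campose(c,s);d=Rc@np.array([(uv[0]-c["cx"])/foc(c),(uv[1]-c["cy"])/foc(c),1]);return p+d*(z-p[2])/d[2]
def w2px(c,P,s=None):
    Rc,p=campose(c,s);q=(np.asarray(P)-p)@Rc;return q[...,:2]/q[...,2:]*foc(c)+[c["cx"],c["cy"]]
E
python3 - <<'E'
from h import *
c=arm.camera("top")
for n,uv,z in [("chuck",(196,226),.03),("mouth",(189,222),.125),("cs",(361,251),.114),("scr",(382,249),.116),("deb",(405,246),.124),("stub",(132,193),.044),("standcorner",(346,240),.052),("greenA",(312,276),.01)]:
    print(n,px2w(c,uv,z).round(4))
im=c["image"][:,:,::-1]
a=cv2.resize(im[185:265,150:250],None,fx=4,fy=4,interpolation=2);b=cv2.resize(im[215:295,330:430],None,fx=4,fy=4,interpolation=2)
cv2.imwrite("pics/tcrop.png",np.hstack([a,b]))
for p in [(.45,.18,.35),(.42,-.29,.35)]:
    for yaw in (0,15,90,-90): print(p,yaw,arm.inverse_kinematics(p,(180,0,yaw)))
E
```

```text
chuck [0.5206 0.2067 0.03  ]
mouth [0.5241 0.2047 0.125 ]
cs [ 0.4659 -0.2031  0.114 ]
scr [ 0.4717 -0.2523  0.116 ]
deb [ 0.4799 -0.3043  0.124 ]
stub [0.6005 0.3718 0.044 ]
standcorner [ 0.4932 -0.1761  0.052 ]
greenA [ 0.3996 -0.0951  0.01  ]
(0.45, 0.18, 0.35) 0 [ -16.20804924   24.5693936   -15.70566559   86.72936123    6.8947279
   69.65130948 -122.96083812]
(0.45, 0.18, 0.35) 15 [ -14.01027664   24.82491559  -19.45059253   86.66119055    8.5572867
   69.97957013 -109.73075232]
(0.45, 0.18, 0.35) 90 [  1.42498406  29.08358674 -48.21602075  86.20001863  22.08131529
  74.61754861 -49.07880507]
(0.45, 0.18, 0.35) -90 [ 11.61488992  38.46205456 -77.01163062  85.92758438  37.46119835
  85.19097694 114.35274296]
(0.42, -0.29, 0.35) 0 [ 28.46251934  26.92678086   4.57194997  82.22833804  -2.18882539
  70.93145578 -56.7440228 ]
(0.42, -0.29, 0.35) 15 [ 3.09780641e+01  2.68391060e+01  1.01219538e-01  8.21454525e+01
 -4.83279789e-02  7.10154838e+01 -4.39158983e+01]
(0.42, -0.29, 0.35) 90 [ 43.33802222  27.72378231 -22.03636264  81.73755153  10.54130182
  72.57014645  20.43519194]
(0.42, -0.29, 0.35) -90 [  12.72946096   29.96848151   34.32610772   82.72900112  -17.17202391
   72.56829536 -131.3761115 ]
```

View pics/tcrop.png

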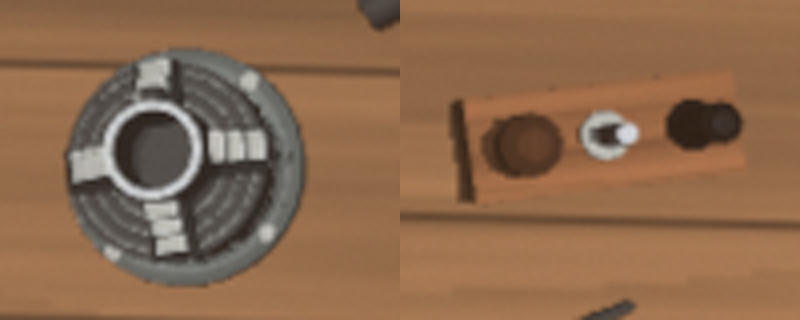

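```bash
python3 - <<'E'
from h import *
arm.movep((.48,-.265,.31),(180,0,98))
s=arm.observe();c=arm.camera("wrist");cv2.imwrite("pics/w1.png",c["image"][:,:,::-1])
print(s["time"],s["tcp_pos"],s["tool_rot"])
np.save("w1.npy",{"s":s,"c":c},allow_pickle=True)
print(w2px(c,[(.4799,-.3043,.124),(.4799,-.3043,.052),(.4659,-.2031,.114)],s))
E
```

```text
1.8583 [ 0.47937227 -0.26613497  0.30969049] [-1.79959434e+02  8.74759099e-03  9.78475200e+01]
[[276.49574165 216.18844667]
 [277.15132201 202.55140196]
 [276.29189333 131.49598982]]
```

View pics/w1.png

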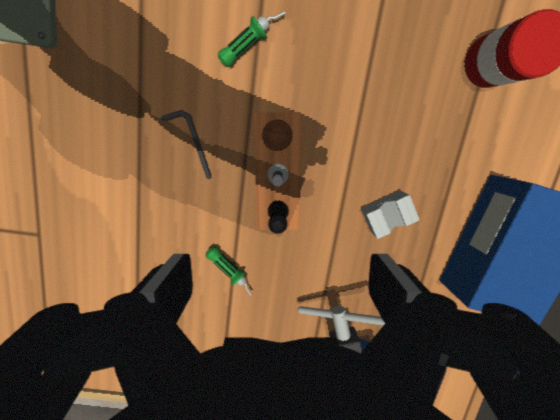

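```bash
python3 - <<'E'
from h import *
d=np.load("w1.npy",allow_pickle=True).item();c,s=d["c"],d["s"]
im=c["image"][:,:,::-1][100:250,230:330]
g=cv2.resize(im,None,fx=4,fy=4,interpolation=2);g=cv2.convertScaleAbs(g,alpha=2.5,beta=10);cv2.imwrite("pics/w1c.png",g)
E
```

```text
(no output)
```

View pics/w1c.png

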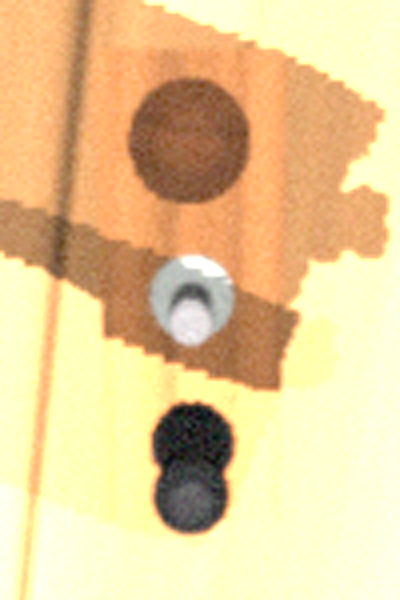

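```bash
python3 - <<'E'
from h import *
d=np.load("w1.npy",allow_pickle=True).item();c,s=d["c"],d["s"]
f=lambda u,v:(230+u/4-.4,100+v/4-.4)
for n,uv,z in [("cap",(191,497),.124),("shoulder",(193,440),.06),("scr top",(189,325),.116),("collar",(192,298),.056),("knob",(189,140),.114),("Sleft",(105,320),.052),("Sright",(283,320),.052)]: print(n,px2w(c,f(*uv),z,s).round(4))
t=arm.camera("top")
f=lambda u,v:(330+u/4-.4,215+v/4-.4)
for n,uv,z in [("cap",(723,124),.124),("shoulder",(688,124),.06),("scr top",(627,134),.116),("knob",(530,147),.114)]: print(n,px2w(t,f(uv[0]-400,uv[1]),z).round(4))
E
```

```text
cap [ 0.4823 -0.3141  0.124 ]
shoulder [ 0.4822 -0.3128  0.06  ]
scr top [ 0.4745 -0.2615  0.116 ]
collar [ 0.4748 -0.2617  0.056 ]
knob [ 0.467  -0.2066  0.114 ]
Sleft [ 0.4446 -0.2745  0.052 ]
Sright [ 0.5087 -0.2657  0.052 ]
cap [ 0.4811 -0.3168  0.124 ]
shoulder [ 0.4823 -0.3133  0.06  ]
scr top [ 0.4741 -0.2625  0.116 ]
knob [ 0.4651 -0.2057  0.114 ]
```

```bash
python3 - <<'E'
from h import *
P=(.482,-.3145)
arm.movep((*P,.16),(180,0,98))
arm.servo_line((*P,.070),(180,0,98),vel=.08,stop_force=15)
s=arm.observe();print(s["time"],s["tcp_pos"],s["tool_rot"],s["ft_force"])
arm.gripper_close(f_grip=90)
s=arm.observe();print(s["time"],s["tcp_pos"],s["ft_force"],s["finger_gap"],s["grasp_force"])
E
```

```text
3.9083 [ 0.48220263 -0.31464264  0.07043859] [1.79967747e+02 2.63022718e-02 9.79980904e+01] [-0.3851913   0.77947646  0.38585515]
4.525 [ 0.48217008 -0.31456253  0.0702801 ] [5.14117893e-03 3.21090040e-01 5.44427717e+00] 0.02214877814059726 87.73748517036438
```

```bash
python3 - <<'E'
from h import *
P=(.482,-.3145)
arm.servo_line((*P,.20),(180,0,98),vel=.12)
arm.movep((.515,.135,.27),(180,0,98))
s=arm.observe();c=arm.camera("wrist");cv2.imwrite("pics/w2.png",c["image"][:,:,::-1])
print(s["time"],s["tcp_pos"],s["tool_rot"],s["ft_force"],s["finger_gap"],s["q"])
np.save("w2.npy",{"s":s,"c":c},allow_pickle=True)
E
```

```text
7.425 [0.51530416 0.13382757 0.26979065] [-1.79984601e+02  3.30262907e-02  9.79121050e+01] [ 0.59419767 -0.42186714 -1.36273141] 0.022478015494511065 [ -6.63774381  33.64343163 -21.04696753  87.45965432  13.13396443
  61.36415852 -22.87388844]
```

View pics/w2.png

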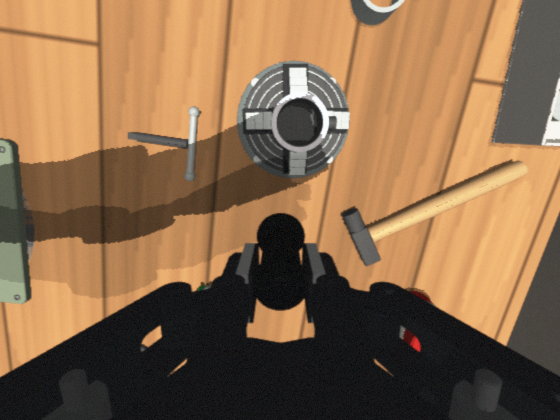

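```bash
python3 - <<'E'
from h import *
d=np.load("w2.npy",allow_pickle=True).item();c=d["c"]
a=cv2.resize(c["image"][:,:,::-1][56:186,228:358],(520,520),interpolation=2);a=cv2.convertScaleAbs(a,alpha=1.8,beta=15)
t=arm.camera("scene");b=cv2.resize(t["image"][:,:,::-1][220:300,305:375],(280,320),interpolation=2);b=cv2.convertScaleAbs(b,alpha=1.6,beta=15)
b=cv2.copyMakeBorder(b,0,200,0,0,cv2.BORDER_CONSTANT);cv2.imwrite("pics/z2.png",np.hstack([a,b]))
E
```

```text
(no output)
```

View pics/z2.png

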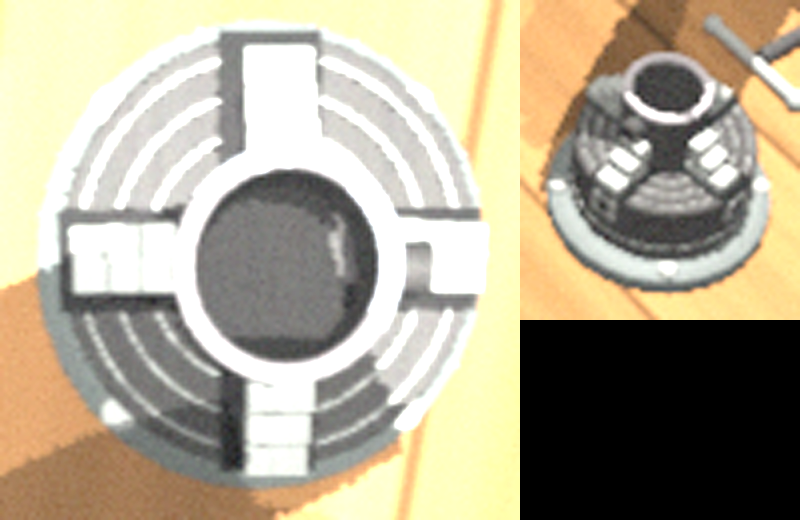

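```bash
python3 - <<'E'
from h import *
d=np.load("w2.npy",allow_pickle=True).item();c,s=d["c"],d["s"]
f=lambda u,v:(228+u/4-.4,56+v/4-.4)
for n,uv,z in [("mouth",(289.5,263.5),.125),("jl",(120,258),.1),("jr",(445,258),.1),("jt",(281,95),.1),("jb",(279,430),.1),("boss",(418,265),.115),
 ("capT",None,0)]:
    if uv: print(n,px2w(c,f(*uv),z,s).round(4))
# tool check: predicted shoulder / cap px
p=s["tcp_pos"];print(w2px(c,[p+[0,0,.054],p+[0,0,-.010]],s))
# base circle
print("base",px2w(c,f(262,255),.01,s))
E
```

```text
mouth [0.525  0.2101 0.125 ]
jl [0.4803 0.2061 0.1   ]
jr [0.5684 0.2183 0.1   ]
jt [0.5176 0.253  0.1   ]
jb [0.5306 0.1658 0.1   ]
boss [0.559  0.2147 0.115 ]
[[279.64353635 288.46832363]
 [279.9196097  236.55952192]]
base [0.52192197 0.21575939 0.01      ]
```

```bash
python3 - <<'E'
from h import *
C=np.array([.525,.2098]);A=np.radians(98);th=np.radians(8+4)
u=np.array([np.cos(th),np.sin(th)])
O=(180,0,98)
arm.movep((*C,.20),O)
arm.servo_line((*C,.172),O,vel=.05,stop_force=6)
arm.sleep(.3)
F=[];
for i in range(8): arm.sleep(.02);F.append(arm.observe()["ft_force"])
F=np.array(F);b=F.mean(0);print("bias",b,F.std(0))
np.save("bias.npy",b)
for r in (8,14,18,22,24,25,26,27,27.5,28):
    h=arm.servo_line((*(C+u*r/1000),.172),O,vel=.02,stop_force=3.5)
    s=arm.observe();f=s["ft_force"]-b
    p=s["tcp_pos"][:2]-C
    print(r,h,round(s["time"],2),"rad",(p@u*1000).round(2),"F",f.round(2),"Fr",(f[:2]@u).round(2))
    if h: break
E
```

```text
bias [ 0.47781292  0.29013679 -1.09017929] [0.34485994 0.36434244 0.2771924 ]
8 False 9.71 rad 7.97 F [-0.82  0.29  0.11] Fr -0.74
14 False 10.16 rad 13.98 F [-0.77  0.21  0.42] Fr -0.71
18 False 10.51 rad 18.04 F [-0.24 -0.13  0.8 ] Fr -0.26
22 False 10.86 rad 22.03 F [-0.45 -0.27 -0.06] Fr -0.5
24 False 11.11 rad 24.06 F [-1.2  -0.44  0.62] Fr -1.26
25 False 11.36 rad 25.02 F [-0.21 -0.35  0.19] Fr -0.28
26 False 11.61 rad 26.04 F [-0.45 -0.85 -0.45] Fr -0.62
27 False 11.86 rad 27.02 F [-1.4  -0.56 -0.19] Fr -1.48
27.5 False 12.11 rad 27.45 F [-0.93 -0.02  1.03] Fr -0.91
28 False 12.36 rad 27.88 F [-1.07 -1.02  0.54] Fr -1.26
```

```bash
python3 - <<'E'
from h import *
C=np.array([.525,.2098]);th=np.radians(12)
u=np.array([np.cos(th),np.sin(th)]);b=np.load("bias.npy");O=(180,0,98)
r=28
while r<32:
    r+=.3
    h=arm.servo_line((*(C+u*r/1000),.172),O,vel=.02)
    F=[arm.observe()["ft_force"]]
    for i in range(4): arm.sleep(.01);F.append(arm.observe()["ft_force"])
    s=arm.observe();f=np.mean(F,0)-b
    p=s["tcp_pos"][:2]-C
    print(round(r,2),round(s["time"],2),"rad",(p@u*1000).round(2),"F",f.round(2),"Fr",(f[:2]@u).round(2))
    if f[:2]@u<-3.5: break
E
```

```text
28.3 12.64 rad 28.18 F [-2.66 -1.6  -0.43] Fr -2.93
28.6 12.93 rad 28.49 F [-3.24 -1.41 -0.19] Fr -3.46
28.9 13.21 rad 28.81 F [-3.81 -1.22  0.12] Fr -3.98
```

```bash
cat > sweep.py <<'E'
from h import *
C=np.array([.525,.2098]);b=np.load("bias.npy");O=(180,0,98)
r=29.1;th=12.;log=[]
while th>8-360-29:
    th-=5;u=np.array([np.cos(np.radians(th)),np.sin(np.radians(th))]);t=np.array([u[1],-u[0]])
    h=arm.servo_line((*(C+u*r/1000),.172),O,vel=.012,stop_force=9)
    F=[arm.observe()["ft_force"]]
    for i in range(3): arm.sleep(.01);F.append(arm.observe()["ft_force"])
    s=arm.observe();f=np.mean(F,0)-b;fr=-f[:2]@u;ft=f[:2]@t
    log.append((th,r,s["time"],fr,ft,f[2],(s["tcp_pos"][:2]-C)@u*1000,s["tcp_pos"][2]))
    if h or fr>11 or abs(f[2])>8 or (fr<.8 and len(log)>3): print("ABORT",h,f);break
    r+=float(np.clip((4.8-np.hypot(fr,ft))*.3,-.5,.5))
L=np.array(log);np.save("log.npy",L);np.set_printoptions(suppress=True,precision=2,linewidth=150)
print(L[::4] if len(L)>60 else L[-20:]);print(L[:,3:6].min(0),L[:,3:6].max(0),L[-1])
E
python3 sweep.py
```

```text
[[   7.     29.1    13.59    4.7     0.08   -0.33   29.04    0.17]
 [ -13.     29.62   15.14    3.96   -0.52    0.42   29.63    0.17]
 [ -33.     30.85   16.73    3.37   -0.25    0.87   30.88    0.17]
 [ -53.     32.52   18.35    3.55   -0.23    0.93   32.52    0.17]
 [ -73.     34.23   20.02    3.34   -0.37    1.37   34.21    0.17]
 [ -93.     35.52   21.74    3.82   -1.21    1.56   35.55    0.17]
 [-113.     35.79   23.48    5.51   -2.06    1.91   35.51    0.17]
 [-133.     34.39   25.21    5.87   -1.96    2.45   33.84    0.17]
 [-153.     32.54   26.89    5.77   -2.05    2.59   31.87    0.17]
 [-173.     31.24   28.52    4.3    -1.25    1.42   30.93    0.17]
 [-193.     32.1    30.14    3.24   -1.1     1.35   32.14    0.17]
 [-213.     33.58   31.8     3.14   -1.48    0.85   33.57    0.17]
 [-233.     35.35   33.52    3.12   -1.24    1.12   35.36    0.17]
 [-253.     36.93   35.27    3.89   -1.54    0.86   36.94    0.17]
 [-273.     37.11   37.04    4.29   -2.64    1.04   37.11    0.17]
 [-293.     36.     38.81    5.9    -3.51    0.89   35.8     0.17]
 [-313.     34.     40.54    7.32   -2.59    1.32   33.62    0.17]
 [-333.     32.     42.22    7.88   -2.67    1.9    31.38    0.17]
 [-353.     30.     43.83    5.76   -1.11    1.45   29.61    0.17]
 [-373.     29.59   45.4     3.91   -0.48    1.15   29.64    0.17]]
[ 2.66 -4.16 -0.33] [9.24 0.19 2.59] [-383.     30.19   46.18    3.82   -0.23    0.5    30.2     0.17]
```

```bash
python3 - <<'E'
from h import *
L=np.load("log.npy");np.set_printoptions(suppress=True,precision=2,linewidth=150);print(np.hypot(L[:,3],L[:,4]))
C=np.array([.525,.2098]);O=(180,0,98)
p=arm.observe()["tcp_pos"][:2];
arm.servo_line((*(C+(p-C)*.2),.172),O,vel=.06)
arm.servo_line((*(C+(p-C)*.2),.235),O,vel=.12)
arm.movep((.482,-.3145,.20),O)
s=arm.observe();c=arm.camera("wrist")
print(s["time"],s["ft_force"],s["finger_gap"],s["grasp_force"],s["tcp_pos"])
d=np.load("w2.npy",allow_pickle=True).item()["c"]
f=lambda i:cv2.convertScaleAbs(cv2.resize(i["image"][:,:,::-1][150:320,230:330],(400,600),interpolation=2),alpha=4,beta=15)
cv2.imwrite("pics/cmp.png",np.hstack([f(d),f(c)]))
E
```

```text
[ 4.7   4.59  4.26  3.92  3.99  3.97  3.28  3.83  3.38  3.36  3.49  3.42  3.56  2.99  3.67  2.87  3.36  3.85  3.68  4.01  4.01  4.1   5.24  4.96
  5.89  5.62  5.88  6.77  6.19  6.23  6.79  7.83  6.12  5.41  6.07  5.95  4.47  4.4   4.23  3.21  3.42  3.66  3.55  3.64  3.47  2.93  3.41  3.3
  3.36  3.35  3.55  3.68  4.19  4.69  4.58  5.13  5.04  5.93  5.48  7.09  6.87  6.9   7.87  7.76  7.77  9.44 10.01  9.53  8.32  8.55  7.75  7.14
  5.87  5.25  5.    4.44  3.94  3.68  3.82]
49.3083 [ 0.58  0.44 -0.76] 0.022462196716522432 88.95864129066467 [ 0.48 -0.31  0.2 ]
```

View pics/cmp.png

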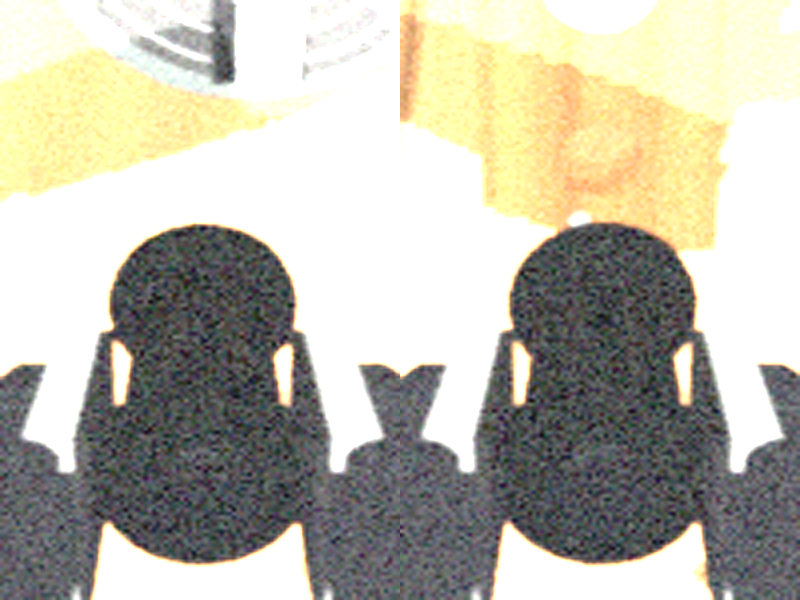

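```bash
python3 - <<'E'
from h import *
O=(180,0,98);P=(.482,-.3145)
arm.servo_line((*P,.118),O,vel=.1)
h=arm.servo_line((*P,.069),O,vel=.03,stop_force=7)
s=arm.observe();print(h,s["time"],s["tcp_pos"],s["ft_force"])
if s["tcp_pos"][2]<.0725:
    arm.let_go();arm.sleep(.3)
    arm.servo_line((*P,.17),O,vel=.1)
    arm.movep((.48,-.265,.31),(180,0,98))
    s=arm.observe();c=arm.camera("wrist")
    d=np.load("w1.npy",allow_pickle=True).item()["c"]
    f=lambda i:cv2.convertScaleAbs(cv2.resize(i["image"][:,:,::-1][100:250,230:330],(400,600),interpolation=2),alpha=2.5,beta=10)
    cv2.imwrite("pics/fin.png",np.hstack([f(d),f(c)]));print(s["time"],s["tcp_pos"])
E
```

```text
True 51.8083 [ 0.48207944 -0.31451075  0.07025354] [-1.46196697  0.40014272  7.74234695]
54.5333 [ 0.47989877 -0.26501962  0.30982628]
```

```bash
ls pics
```

```text
cmp.png
fin.png
scene0.png
tcrop.png
top0.png
w1.png
w1c.png
w2.png
wrist0.png
z2.png
```

View pics/fin.png

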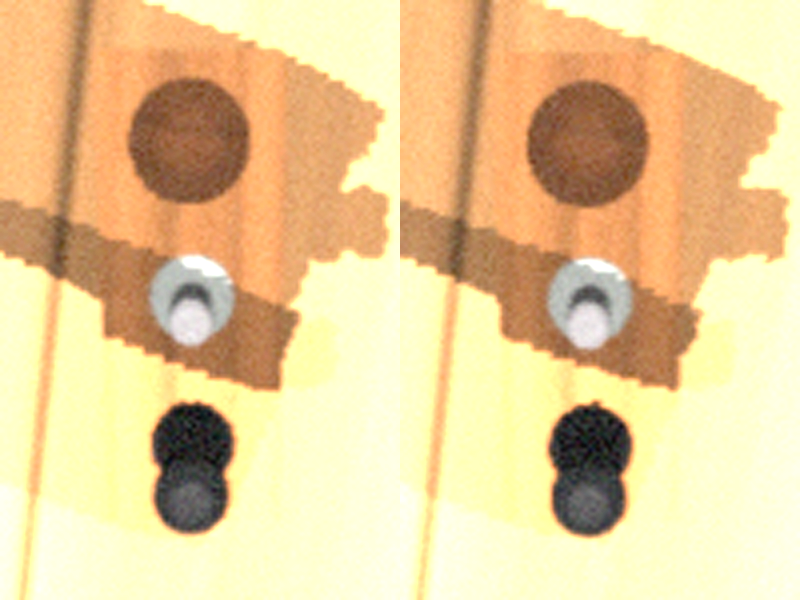

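The deburrer stands upright and seated as it was before the job: cap at crop (589,497), shoulder at (590,443). Its neighbours have not moved.

```bash
python3 -c "
from bench import arm
print(arm.sign_off())"
```

```text
the job is handed in; nothing more can be done
None
```

I deburred the bore edge with one clockwise pass from the oil boss right round to about 30° past it, put the tool back upright and fully seated, and handed the job in at about 55 s. Contact never broke, but the force was less even than asked: mostly 3 to 7 N, above 7 N on two stretches and about 10 N at the peak in the last quarter, so well under the 20 N limit.

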